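Square a flat-edged valve plate to the alignment bar

ROBOT

A 6-joint arm with a two-finger parallel gripper is mounted at the origin on the work surface. World frame = base frame: x ahead of the robot, y to its left, z up, the work surface at z = 0. Lengths are in m, angles in rad, forces in N, time in s.
With the tool pointing down it reaches from about 0.375 to 0.925 m from the base axis. Payload 5.7 kg.
Tool frame: the origin (TCP) lies midway between the tips of the shut fingers; the grasp point (between the pads) lies 19 mm behind it; z points along the fingers, y is the direction in which the jaws open and shut (so a half turn about z gives the same grasp; the last joint's range is limited). The gripper opens to 88 mm and grips with 3 to 60 N. Pads are 20 mm wide; open, the fingers measure 115 mm over their backs; the gripper's body (75 mm by 178 mm) begins 61 mm behind the grasp point.
Start: joints at [-1.265, 0.359, 1.51, -0, 1.272, -0.115], TCP at [0.245, -0.548, 0.223] pointing down, gripper open.
Joint ranges: [-2.97, 2.97], [-1.01, 2.36], [0.21, 2.38], [-0.96, 4.11], [0.2, 2.71], [-2.98, 2.98]. Speed limits (rad/s): [2.39, 2.39, 3.14, 3.14, 3.14, 3.14].

INTERFACE

Orientations are given as a 3x3 rotation matrix whose columns are the frame's x, y, z axes.
In Python, from station import r gives the robot as it stands. The module is installed in compiled form; this text tells all that it offers.
- The arm moves only by the tool servo_tool, never from a script. Its argument "motion" is a list of rows, each a list of 5 numbers: the shift along the world's x, y, z in mm, then the turn about the world's z in degrees, then the finger opening in mm, from 0 to 87.8. In form: [[tx, ty, tz, spin, gripper], ...]. A call has exactly 8 rows; each row is the pose to reach, as a shift and turn from the pose commanded when the call began; what a row does not reach only later rows make up. A row lasts 1/10 s, in which the tool goes at most 50 mm and 8.59 degrees, less where a joint would pass 70% of its speed; a pose out of reach is approached as far as the arm can. A call with a gripper value outside its range is refused whole. The fingers move at their own pace and stop on an object; "squeeze" is the grip in N (left out, the last holds). Time passes only in rows, so rows that repeat a pose let the fingers close, or fill a call up. It gives the time, the measured TCP pose, the force and the opening at its end, in the units of the state.
- r.observe(): the state, without advancing time (a new reading comes with each control period).
- r.snapshot(name): name is "scene" or "top"; returns (picture, depth): 480x640x3 uint8, red, green, blue; 480x640 float32, m along the optical axis (not along the pixel's ray), 0 where there is no reading.
- r.camera_params(name): a dict with "camera_matrix" (3x3 intrinsics, pixels), "rvec" (rotation vector, rad) and "tvec" (3), from world to camera coordinates, as OpenCV has them. Camera axes: x right, y down, z forward; pixel columns grow to the right and rows downward; lengths in m; the calibration is good to about 2 mm. A picture is of the moment at which its call begins. camera_params takes no time and is no camera call.
- r.finish_job(): hands the job in, once; it reports no verdict.
The state is a dict: "t": time; "joint_positions": joint angles; "joint_velocities": joint speeds; "effort": joint torques, N m; "ee_pos": TCP position; "tcp_rot": TCP orientation; "force": force on the tool from outside, world axes, zero at the start; "moment": the same for the moment, N m; "finger_gap": opening from 0.0 (shut) to 1.0 (fully open).
Only numpy, scipy, OpenCV 4.12 (cv2) and the standard library are available. Lean on these libraries where they do the work, as an engineer would, in place of code of your own. Each camera call takes 0.05 s, during which the arm holds its last target. There are 200 camera calls.

TASK

Press a fingertip on the brass valve plate lying in the checking fixture and turn it until its flat edge lies square and tight against the steel alignment bar; only then slide the blue jaw by its yellow knob up against the back of the plate so that it nips the plate, and let go of everything. The plate is lapped and the bar is ground, so keep the finger's push on the plate under 25 N and the plate's push on the bar under 15 N. Leave the caliper, nut and tape where they lie.

Things in the scene. Friction and masses are not known exactly. Their poses are not given: they have to be found in the camera images.
- fixture: Checking fixture, fixed: aluminium base 240 x 165 x 12 mm on four screw feet, its underside 11 to 23 mm above the bench. Origin: base underside below the nest's middle; the base reaches 90 mm to +x, 150 mm to -x. x points along the nest to the bar, z up. Nest floor: low-friction liner, top 14 mm above the origin, between two rails along x (inner faces at y = +-56.5 mm, tops 20 mm above the origin).
- bar_face (a point): Middle of the working face of the alignment bar (bright steel, fixed across the fixture's +x end, 141 mm long, 16 mm thick, top 30 mm above the fixture's origin), 60 mm from the fixture's origin, at the height of the plate's mid-thickness (18 mm above the origin). x points out of the nest into the bar, square to the face; z up.
- plate_mid (a point): Centre of the loose brass valve plate, half-way up: disc 110 mm across, 8 mm thick, 0.5 kg, top 22 mm above the fixture's origin, with one flat 45 mm from the centre, 63 mm long. x points to the flat's middle (two larger dark spots near it), z up. Slides easily on the liner (friction 0.07); a fingertip pressing 6 to 12 N drags it. Dragged with its edge kept against the bar, it turns.
- plate_flat (a point): Middle of the plate's flat edge, half-way up, 45 mm from the plate's centre; same axes as the plate.
- jaw (a joint): Travel in m of the sliding jaw along the fixture's x towards the bar: 0 is fully back (face 92 mm from the fixture's origin on the side away from the bar), at most 0.062. It is stiff, takes about 4 N to slide, and stays where it is left. With the plate flat against the bar it meets the plate's round back at about 0.052; pushed a few N further it nips the plate.
- jaw_knob (a point): Middle of the yellow knob on the jaw, half-way up: an upright cylinder 22 mm in diameter, 21 mm of it graspable (top 55 mm, middle 44 mm above the fixture's origin), 16 mm behind the jaw's face; the jaw's top under it is 28 mm above the origin. x points towards the bar.
- jaw_face (a point): Middle of the jaw's flat front face (56 mm wide, 14 to 28 mm above the fixture's origin), which pushes on the plate's round edge. x points towards the bar.
- caliper_mid (a point): Bystander: a digital caliper lying beside the fixture, 200 mm long, 12 mm high. Origin near its middle.
- flare_nut_mid (a point): Bystander: a copper-coloured flare nut, 28 mm wide, 28 mm high. Origin at its centre.
- tape_roll_mid (a point): Bystander: a roll of yellow tape lying flat, 84 mm in diameter, 24 mm high. Origin at its centre.
Not all that is in view belongs to the job. Of the things that look like the part that bears plate_mid, the middle-sized one is meant.

How it is judged:
By the outcome, as a careful person would: the job done as asked, in the order asked, and still so for the second after the job is handed in, with the robot touching nothing.
It also fails if it takes over 72 s, if anything falls off the work surface, if the arm or the gripper's body presses on something with over 40 N, if the wrist force passes 120 N, or if a joint passes its speed limit or range.

## Working session

There is one attempt and no reset: what is moved stays moved. The work goes in short steps, Python scripts to look and compute and a tool call to move; the robot and the scene stay as the last step left them, time stands still between calls to the robot, and variables do not carry over. Pictures are saved under pics/ and viewed, about 8 in all and at most 12, crops included, and the job is handed in when it is done.

Besides the shell and the picture viewer there is one more tool, called as name(argument=value, ...) on one line, values as JSON. servo_tool: Moves the arm, as the interface text tells. Its arguments: {"type":"object","properties":{"motion":{"type":"array","items":{"type":"array","items":{"type":"number"}}},"squeeze":{"type":"number"}},"required":["motion"]}

```bash
mkdir -p pics
cat > h.py <<'E'
import numpy as np, cv2
from station import r
def cam(n):
    p=r.camera_params(n);K=np.array(p["camera_matrix"]);R=cv2.Rodrigues(np.array(p["rvec"],float))[0];t=np.array(p["tvec"],float).ravel()
    return K,R,t
def ray(n,uv,z):
    K,R,t=cam(n);uv=np.atleast_2d(np.array(uv,float))
    d=(np.linalg.inv(K)@np.c_[uv,np.ones(len(uv))].T).T@R;c=-R.T@t
    return c+d*((z-c[2])/d[:,2])[:,None]
def proj(n,P):
    K,R,t=cam(n);q=(np.atleast_2d(P)@R.T+t)@K.T;return q[:,:2]/q[:,2:]
def cloud(n,dep):
    K,R,t=cam(n);v,u=np.mgrid[:480,:640]
    p=np.stack([(u-K[0,2])/K[0,0]*dep,(v-K[1,2])/K[1,1]*dep,dep],-1)
    return (p-t)@R
def snap(n,name):
    im,d=r.snapshot(n);cv2.imwrite(f"pics/{name}.png",im[:,:,::-1]);np.save(f"pics/{name}.npy",d);return im,d
E
python3 - <<'E'
from h import *
for n in("scene","top"):
    snap(n,n+"1");K,R,t=cam(n);print(n,K[0,0],(-R.T@t).round(3),R[2].round(3))
s=r.observe();print(s["t"],s["force"],s["ee_pos"],s["tcp_rot"],s["finger_gap"])
E
```

```text
scene 613.821761971383 [0.969 0.693 0.954] [-0.36  -0.516 -0.777]
top 554.1374752494859 [0.345 0.121 1.025] [ 0.198  0.009 -0.98 ]
0.1 [-0.57360569  0.53926269 -0.34054502] [ 0.24489147 -0.54707402  0.22190729] [[ 9.12760778e-01  4.08494212e-01 -4.90845590e-04]
 [ 4.08494459e-01 -9.12759435e-01  1.57805274e-03]
 [ 1.96601466e-04 -1.64089235e-03 -9.99998634e-01]] 1.0019470373460095
```

View pics/top1.png

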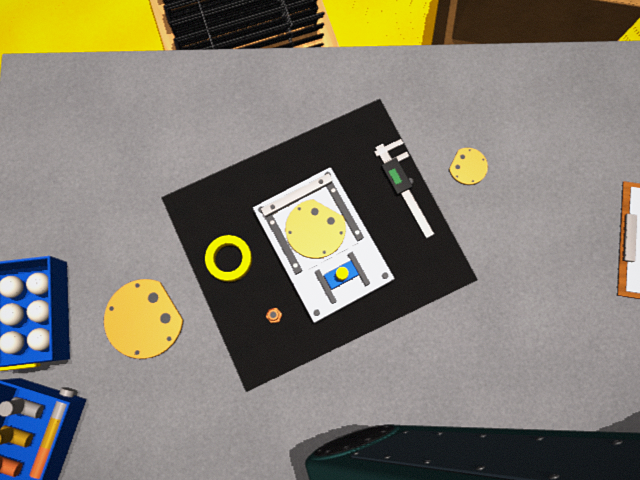

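View pics/scene1.png

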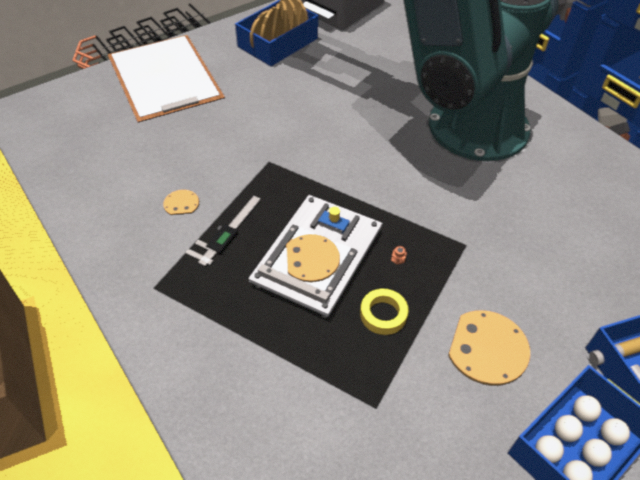

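Run:
```python
from h import *
for n,(a,b,c,d) in {"top":(235,150,415,330),"scene":(240,180,400,320)}.items():
    im=cv2.imread(f"pics/{n}1.png");dep=np.load(f"pics/{n}1.npy");P=cloud(n,dep)
    cv2.imwrite(f"pics/{n}1c.png",cv2.resize(im[b:d,a:c],None,fx=3.3,fy=3.3,interpolation=cv2.INTER_CUBIC))
    hsv=cv2.cvtColor(im,cv2.COLOR_BGR2HSV)
    roi=np.zeros(im.shape[:2],bool);roi[b:d,a:c]=1
    H,S,V=[hsv[...,i].astype(int) for i in range(3)]
    for nm,m in dict(brass=(H>15)&(H<27)&(S>90)&(V>120),yellow=(H>=27)&(H<35)&(S>150)&(V>100),blue=(H>95)&(H<125)&(S>130),white=(S<40)&(V>190)).items():
        m=m&roi&(dep>0)
        if m.sum(): print(n,nm,m.sum(),np.median(P[m],0).round(4),"z pct",np.percentile(P[m][:,2],[5,25,50,75,95]).round(4))
    for uv in ((200,160),(300,130)):print(P[uv[1],uv[0]].round(4))
    print(np.percentile(hsv[roi&(H>10)&(H<40)&(S>90)],[5,50,95],axis=0))
```

```text
top brass 231 [0.5345 0.1268 0.0418] z pct [0.0182 0.0374 0.0418 0.0437 0.0461]
top yellow 500 [0.5051 0.2454 0.0279] z pct [0.023  0.0261 0.0279 0.0307 0.0772]
top blue 360 [0.477  0.0742 0.0484] z pct [0.0446 0.0473 0.0484 0.0497 0.0516]
top white 6735 [0.5166 0.0942 0.0337] z pct [0.0152 0.032  0.0337 0.0354 0.051 ]
[0.713  0.3358 0.0021]
[0.7705 0.1407 0.0035]
[[ 17. 116. 118.]
 [ 28. 127. 243.]
 [ 30. 255. 248.]]
scene brass 2073 [0.56   0.1274 0.0391] z pct [0.022  0.0377 0.0391 0.0404 0.0422]
scene yellow 30 [0.5108 0.2631 0.0225] z pct [0.0183 0.0203 0.0225 0.0247 0.0708]
scene blue 209 [0.4814 0.0824 0.0445] z pct [0.0415 0.043  0.0445 0.0456 0.0472]
scene white 4090 [0.5336 0.1155 0.0299] z pct [0.0257 0.0284 0.0299 0.0317 0.0474]
[ 0.5939 -0.2689 -0.0008]
[ 0.3518 -0.2269 -0.0031]
[[ 17. 114. 114.]
 [ 20. 126. 240.]
 [ 30. 160. 248.]]
```

View pics/top1c.png

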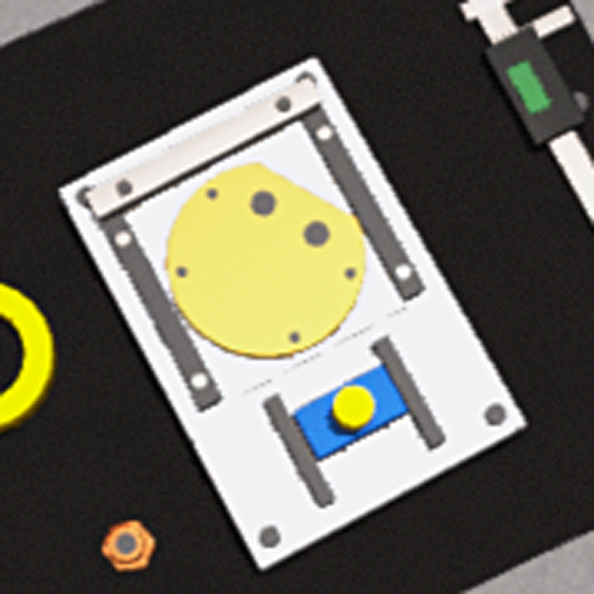

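```bash
cat > m.py <<'E'
from h import *
from scipy.optimize import least_squares
HU=0.0187
def plate(n,im,h=HU,show=True):
    hsv=cv2.cvtColor(im,cv2.COLOR_BGR2HSV).astype(int);H,S,V=hsv[...,0],hsv[...,1],hsv[...,2]
    c0=proj(n,[0.56,0.127,h+.022])[0]
    m=((H>14)&(H<33)&(S>85)&(S<200)&(V>150)).astype(np.uint8)
    yy,xx=np.mgrid[:480,:640];m[np.hypot(xx-c0[0],yy-c0[1])>60]=0
    cs,_=cv2.findContours(m,cv2.RETR_EXTERNAL,cv2.CHAIN_APPROX_NONE);c=max(cs,key=cv2.contourArea)
    P=ray(n,c[:,0,:],h+.022)[:,:2]
    # side-wall visible: keep hull only
    def res(p):
        q=P-p[:2];d=np.c_[np.cos(p[2]),np.sin(p[2])]
        return np.maximum(np.hypot(*q.T)-p[3],q@d[0]-p[3]*45/55)
    best=min((least_squares(res,[*P.mean(0),a,.055],loss="soft_l1",f_scale=.001) for a in np.arange(0,6.3,.5)),key=lambda s:s.cost)
    p=best.x;print(n,"plate",p[:2].round(4),"yaw",np.degrees(p[2]).round(2)%360,"R",p[3].round(4),"rms",np.sqrt(np.mean(best.fun**2)).round(5))
    return p
def spots(n,im,p,h=HU):
    # dark spots inside plate
    K=cv2.cvtColor(im,cv2.COLOR_BGR2HSV)[...,2].astype(int)
    ang=np.linspace(0,2*np.pi,60);poly=proj(n,np.c_[p[0]+.042*np.cos(ang),p[1]+.042*np.sin(ang),np.full(60,h+.022)])
    m=np.zeros(K.shape,np.uint8);cv2.fillPoly(m,[poly.astype(np.int32)],1)
    m=((K<150)&(m>0)).astype(np.uint8);k,l,st,ce=cv2.connectedComponentsWithStats(m)
    o=sorted(range(1,k),key=lambda i:-st[i,4])[:2];Q=ray(n,ce[o],h+.022)[:,:2];d=Q.mean(0)-p[:2]
    e=Q[0]-Q[1];print("  spots",st[o,4],"sep",np.hypot(*e).round(4),"yaw by mid",np.degrees(np.arctan2(d[1],d[0])).round(1),"by line",np.degrees(np.arctan2(e[1],e[0])).round(1))
def knob(n,im,h=HU):
    hsv=cv2.cvtColor(im,cv2.COLOR_BGR2HSV).astype(int)
    m=((hsv[...,0]>25)&(hsv[...,0]<35)&(hsv[...,1]>215)&(hsv[...,2]>200)).astype(np.uint8)
    c0=proj(n,[0.49,0.08,h+.05])[0];yy,xx=np.mgrid[:480,:640];m[np.hypot(xx-c0[0],yy-c0[1])>45]=0
    k,l,st,ce=cv2.connectedComponentsWithStats(m);i=1+np.argmax(st[1:,4]);print(n,"knob",ray(n,ce[i],h+.055)[0].round(4),"area",st[i,4])
E
python3 - <<'E'
from m import *
for n in("top","scene"):
    im=cv2.imread(f"pics/{n}1.png");p=plate(n,im);spots(n,im,p);knob(n,im)
    hsv=cv2.cvtColor(im,cv2.COLOR_BGR2HSV).astype(int)
    # base: non-black region within mat around fixture
    c0=proj(n,[.53,.11,.03])[0];yy,xx=np.mgrid[:480,:640]
    m=((hsv[...,2]>90)&(np.hypot(xx-c0[0],yy-c0[1])<100)).astype(np.uint8)
    k,l,st,ce=cv2.connectedComponentsWithStats(m);lab=l[int(c0[1]),int(c0[0])]
    cs,_=cv2.findContours((l==lab).astype(np.uint8),cv2.RETR_EXTERNAL,cv2.CHAIN_APPROX_NONE);c=max(cs,key=cv2.contourArea)
    hull=cv2.convexHull(c)[:,0,:]
    P=ray(n,hull,HU+.012)[:,:2]
    (cx,cy),(w,hh),a=cv2.minAreaRect((P*1000).astype(np.float32));print(n,"base",cx,cy,w,hh,a)
    ap=cv2.approxPolyDP(cv2.convexHull(c),6,True)[:,0,:];print(ap.tolist(),(ray(n,ap,HU+.012)[:,:2]).round(4).tolist())
E
```

```text
top plate [0.5647 0.1148] yaw 328.89 R 0.0538 rms 0.00068
  spots [38 34] sep 0.0342 yaw by mid -30.9 by line 58.0
top knob [0.4774 0.0705 0.0737] area 99
top base 540.4992065429688 102.45062255859375 241.6938934326172 166.56797790527344 27.477468490600586
[[330, 167], [394, 278], [314, 322], [253, 207]] [[0.6843, 0.0846], [0.4727, -0.0258], [0.3963, 0.1196], [0.6092, 0.2291]]
scene plate [0.5656 0.1213] yaw 329.53 R 0.0532 rms 0.001
  spots [26 23] sep 0.034 yaw by mid -35.8 by line 57.8Traceback (most recent call last):
  File "<stdin>", line 3, in <module>
  File "m.py", line 30, in knob
    k,l,st,ce=cv2.connectedComponentsWithStats(m);i=1+np.argmax(st[1:,4]);print(n,"knob",ray(n,ce[i],h+.055)[0].round(4),"area",st[i,4])
                                                      ~~~~~~~~~^^^^^^^^^^
    return _wrapfunc(a, 'argmax', axis=axis, out=out, **kwds)
    return bound(*args, **kwds)
ValueError: attempt to get argmax of an empty sequence
```

servo_tool(motion=[[22,46,-5,0,40],[44,91,-10,0,40],[66,137,-15,0,40],[88,182,-20,0,40],[110,228,-25,0,40],[132,273,-30,0,40],[154,319,-35,0,40],[176,364,-40,0,40]], squeeze=10)

```text
t: 0.9
ee_pos: [0.4186, -0.1873, 0.183]
tcp_rot: [[0.913, 0.408, -0.0], [0.408, -0.913, 0.0], [0.0, -0.0, -1.0]]
force: [1.0, 0.1, -0.3]
finger_gap: 0.456
```

servo_tool(motion=[[20,42,-15,0,40],[40,84,-30,0,40],[60,126,-45,0,40],[80,168,-60,0,40],[100,210,-75,0,40],[120,252,-90,0,40],[144,298,-110,0,40],[144,298,-110,0,40]])

```text
t: 1.7
ee_pos: [0.5634, 0.1129, 0.0711]
tcp_rot: [[0.911, 0.412, -0.001], [0.412, -0.911, 0.001], [-0.0, -0.001, -1.0]]
force: [-0.9, -0.1, -0.5]
finger_gap: 0.453
```

servo_tool(motion=[[0,0,-5,0,40],[0,0,-10,0,40],[0,0,-15,0,40],[0,0,-20,0,40],[0,0,-25,0,40],[0,0,-26,0,40],[0,0,-27,0,40],[0,0,-27,0,40]])

```text
t: 2.5
ee_pos: [0.5624, 0.1086, 0.0463]
tcp_rot: [[0.913, 0.408, 0.0], [0.408, -0.913, 0.0], [0.0, -0.0, -1.0]]
force: [-0.3, -0.7, 0.2]
finger_gap: 0.456
```

servo_tool(motion=[[0,0,-0.5,0,40],[0,0,-1,0,40],[0,0,-1.5,0,40],[0,0,-2,0,40],[0,0,-2,0,40],[0,0,-2,0,40],[0,0,-2,0,40],[0,0,-2,0,40]])

```text
t: 3.3
ee_pos: [0.5623, 0.1087, 0.0443]
tcp_rot: [[0.913, 0.408, -0.0], [0.408, -0.913, 0.0], [-0.0, -0.0, -1.0]]
force: [-0.0, -0.3, -0.1]
finger_gap: 0.457
```

servo_tool(motion=[[1,3,-0.5,0,40],[2.5,6,-0.5,0,40],[2.5,6,-1,0,40],[2.5,6,-1,0,40],[2.5,6,-1,0,40],[2.5,6,-1,0,40],[2.5,6,-1,0,40],[2.5,6,-1,0,40]])

```text
t: 4.1
ee_pos: [0.5648, 0.1147, 0.0433]
tcp_rot: [[0.913, 0.408, 0.0], [0.408, -0.913, 0.0], [0.0, -0.0, -1.0]]
force: [0.8, 0.8, 0.2]
finger_gap: 0.454
```

servo_tool(motion=[[0,0,-0.2,0,40],[0,0,-0.4,0,40],[0,0,-0.6,0,40],[0,0,-0.8,0,40],[0,0,-1,0,40],[0,0,-1,0,40],[0,0,-1,0,40],[0,0,-1,0,40]])

```text
t: 4.9
ee_pos: [0.5649, 0.1147, 0.0422]
tcp_rot: [[0.913, 0.408, -0.0], [0.408, -0.913, 0.0], [0.0, -0.0, -1.0]]
force: [0.1, -0.1, -0.4]
finger_gap: 0.454
```

servo_tool(motion=[[0,0,-0.2,0,40],[0,0,-0.4,0,40],[0,0,-0.6,0,40],[0,0,-0.8,0,40],[0,0,-1,0,40],[0,0,-1,0,40],[0,0,-1,0,40],[0,0,-1,0,40]])

```text
t: 5.7
ee_pos: [0.565, 0.1148, 0.0415]
tcp_rot: [[0.913, 0.408, 0.0], [0.408, -0.913, 0.0], [0.0, 0.0, -1.0]]
force: [-0.7, 0.3, 4.2]
finger_gap: 0.458
```

servo_tool(motion=[[0,0,-0.1,0,40],[0,0,-0.2,0,40],[0,0,-0.3,0,40],[0,0,-0.4,0,40],[0,0,-0.4,0,40],[0,0,-0.4,0,40],[0,0,-0.4,0,40],[0,0,-0.4,0,40]])

```text
t: 6.5
ee_pos: [0.5654, 0.1148, 0.0414]
tcp_rot: [[0.913, 0.408, 0.001], [0.408, -0.913, 0.0], [0.001, 0.0, -1.0]]
force: [-0.8, 0.1, 8.0]
finger_gap: 0.455
```

servo_tool(motion=[[0,0,0,4,40],[0,0,0,8,40],[0,0,0,12,40],[0,0,0,16,40],[0,0,0,20,40],[0,0,0,24,40],[0,0,0,24,40],[0,0,0,24,40]])

```text
t: 7.3
ee_pos: [0.5658, 0.1148, 0.0414]
tcp_rot: [[0.668, 0.745, 0.002], [0.745, -0.668, 0.0], [0.001, 0.001, -1.0]]
force: [0.7, 0.1, 7.2]
finger_gap: 0.454
```

Run:
```python
from m import *
im,d=snap("top","top2");print(r.observe()["force"])
b=im[150:330,235:415,::-1];cv2.imwrite("pics/top2c.png",cv2.resize(b,None,fx=3.3,fy=3.3,interpolation=cv2.INTER_CUBIC))
im,d=snap("scene","scene2");b=im[180:320,240:400,::-1];cv2.imwrite("pics/scene2c.png",cv2.resize(b,None,fx=4,fy=4,interpolation=cv2.INTER_CUBIC))
```

```text
[-0.08789576 -0.28412083  6.69840747]
```

View pics/scene2c.png

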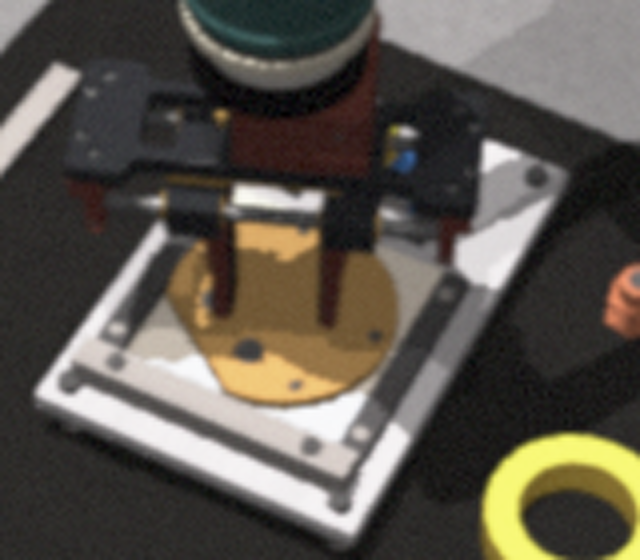

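The plate turns with the two fingertips: the flat now runs from (185,310) to (220,390) in the crop, and the large spot is at (248,350). I'll carry on turning.

servo_tool(motion=[[0,0,0,5,40],[0,0,0,10,40],[0,0,0,15,40],[0,0,0,20,40],[0,0,0,25,40],[0,0,0,30,40],[0,0,0,34,40],[0,0,0,34,40]])

```text
t: 8.2
ee_pos: [0.5654, 0.1151, 0.0414]
tcp_rot: [[0.135, 0.991, 0.001], [0.991, -0.135, 0.001], [0.001, 0.001, -1.0]]
force: [-1.1, 1.2, 7.9]
finger_gap: 0.454
```

Run:
```python
from m import *
print(r.observe()["force"])
im,d=snap("scene","scene3");b=im[180:320,240:400,::-1];cv2.imwrite("pics/scene3c.png",cv2.resize(b,None,fx=4,fy=4,interpolation=cv2.INTER_CUBIC))
```

```text
[-1.07876451  1.17214958  7.93235802]
```

View pics/scene3c.png

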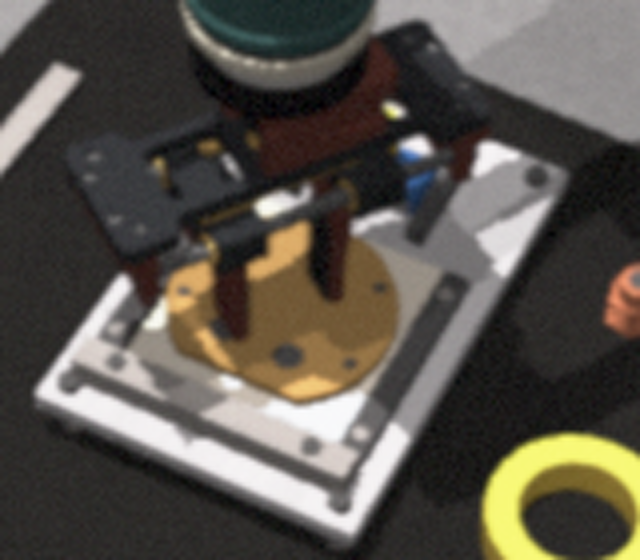

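Run:
```python
from m import *
im=cv2.imread("pics/scene1.png");p=plate("scene",im)
V=cv2.cvtColor(im,cv2.COLOR_BGR2HSV)[...,2].astype(int)
def bl(name,th):
    im=cv2.imread(f"pics/{name}.png");g=im[...,2].astype(int)  # red channel
    ang=np.linspace(0,2*np.pi,60);poly=proj("scene",np.c_[p[0]+.050*np.cos(ang),p[1]+.050*np.sin(ang),np.full(60,HU+.022)])
    m=np.zeros(g.shape,np.uint8);cv2.fillPoly(m,[poly.astype(np.int32)],1)
    k,l,st,ce=cv2.connectedComponentsWithStats(((g<th)&(m>0)).astype(np.uint8))
    for i in range(1,k):
        if st[i,4]>2:
            q=ray("scene",ce[i],HU+.022)[0,:2]-p[:2];print(name,st[i,4],ce[i].round(1),"r",np.hypot(*q).round(4),"ang",np.degrees(np.arctan2(q[1],q[0])).round(1))
bl("scene1",150);bl("scene3",90)
# bar line & flat line direction
q=ray("scene",[[240+75/4,180+355/4],[240+350/4,180+465/4]],HU+.03)[:,:2];e=q[0]-q[1];print("bar",np.degrees(np.arctan2(*e[::-1])))
q=ray("scene",[[240+180/4,180+335/4],[240+290/4,180+403/4]],HU+.018)[:,:2];e=q[0]-q[1];print("flat",np.degrees(np.arctan2(*e[::-1])),np.hypot(*e))
```

```text
scene plate [0.5656 0.1213] yaw 329.53 R 0.0532 rms 0.001
scene1 23 [296.3 249.4] r 0.0319 ang -68.0
scene1 26 [296.9 263.8] r 0.0301 ang -1.4
scene3 279 [298.7 249.7] r 0.0277 ang -72.2
scene3 160 [321.3 245.7] r 0.0335 ang -163.2
scene3 6 [334.5 251.3] r 0.0473 ang 160.9
scene3 32 [311.1 268.4] r 0.0271 ang 57.9
bar -60.62791718459731
flat -71.95538223638725 0.06408714160052592
```

Run:
```python
from m import *
A=np.array([(212,193),(182,272),(294,337),(350,272),(263,203),(316,234)])/3.3+[235,150]
a=ray("top",A,HU+.022)[:,:2];c=np.array([.5647,.1148]);t=np.radians(-31.5)
loc=(a-c)@np.array([[np.cos(t),-np.sin(t)],[np.sin(t),np.cos(t)]]);print((loc*1000).round(1))
B=np.array([(350,363),(378,287),(185,290),(287,355),(215,328)])/4+[240,180]
b=ray("scene",B,HU+.022)[:,:2]
from itertools import permutations
best=[]
for pm in permutations(range(6),5):
    L=loc[list(pm)];Lc=L-L.mean(0);bc=b-b.mean(0)
    th=np.arctan2((Lc[:,0]*bc[:,1]-Lc[:,1]*bc[:,0]).sum(),(Lc*bc).sum());Rm=np.array([[np.cos(th),-np.sin(th)],[np.sin(th),np.cos(th)]])
    e=bc-Lc@Rm.T;best.append((np.sqrt((e**2).sum(1).mean()),np.degrees(th),pm,b.mean(0)-Rm@L.mean(0),np.hypot(*e.T)))
for x in sorted(best,key=lambda x:x[0])[:3]:print(x)
```

```text
[[ 17.2  43.8]
 [-29.7  35. ]
 [-29.8 -36.4]
 [ 17.2 -44.6]
 [ 26.6  16.5]
 [ 26.3 -17.7]]
(np.float64(0.0017566862068430754), np.float64(26.33476491956512), (0, 1, 3, 4, 5), array([0.56349788, 0.11902052]), array([0.00116022, 0.00041479, 0.00165703, 0.00056751, 0.00329299]))
(np.float64(0.012522887509148237), np.float64(77.00211095179824), (4, 0, 2, 5, 3), array([0.56081974, 0.12054888]), array([0.01745639, 0.00957016, 0.00845935, 0.0056791 , 0.01685192]))
(np.float64(0.013587460625894264), np.float64(58.5535861648544), (4, 1, 2, 5, 3), array([0.56173241, 0.13315112]), array([0.00355579, 0.01263325, 0.01993557, 0.01107654, 0.01518999]))
```

servo_tool(motion=[[1.8,0.9,0,1,40],[3.5,1.8,0,1,40],[5.3,2.8,0,1,40],[7.1,3.7,0,1,40],[8.9,4.6,0,1,40],[10.6,5.5,0,1,40],[12.4,6.5,0,1,40],[12.4,6.5,0,1,40]])

```text
t: 9.05
ee_pos: [0.5779, 0.1217, 0.0415]
tcp_rot: [[0.12, 0.993, 0.001], [0.993, -0.12, 0.001], [0.001, 0.001, -1.0]]
force: [-0.5, 2.7, 6.7]
finger_gap: 0.452
```

servo_tool(motion=[[0.4,0.2,0,0,40],[0.9,0.5,0,0,40],[1.3,0.7,0,0,40],[1.8,0.9,0,0,40],[1.8,0.9,0,0,40],[1.8,0.9,0,0,40],[1.8,0.9,0,0,40],[1.8,0.9,0,0,40]])

```text
t: 9.85
ee_pos: [0.5794, 0.1225, 0.0414]
tcp_rot: [[0.12, 0.993, 0.001], [0.993, -0.12, 0.001], [0.001, 0.001, -1.0]]
force: [-0.5, -0.1, 8.0]
finger_gap: 0.457
```

servo_tool(motion=[[0.4,0.2,0,0,40],[0.9,0.5,0,0,40],[1.3,0.7,0,0,40],[1.8,0.9,0,0,40],[2.2,1.2,0,0,40],[2.7,1.4,0,0,40],[2.7,1.4,0,0,40],[2.7,1.4,0,0,40]])

```text
t: 10.65
ee_pos: [0.5817, 0.1237, 0.0414]
tcp_rot: [[0.12, 0.993, 0.0], [0.993, -0.12, 0.0], [0.0, -0.0, -1.0]]
force: [-2.8, 0.2, 8.7]
finger_gap: 0.457
```

Run:
```python
from m import *
print(r.observe()["force"],r.observe()["moment"])
im,d=snap("scene","scene4");b=im[180:320,240:400,::-1];cv2.imwrite("pics/scene4c.png",cv2.resize(b,None,fx=4,fy=4,interpolation=cv2.INTER_CUBIC))
```

```text
[-2.8197026   0.1730766   8.67612585] [0.03355538 0.30870869 0.03548488]
```

View pics/scene4c.png

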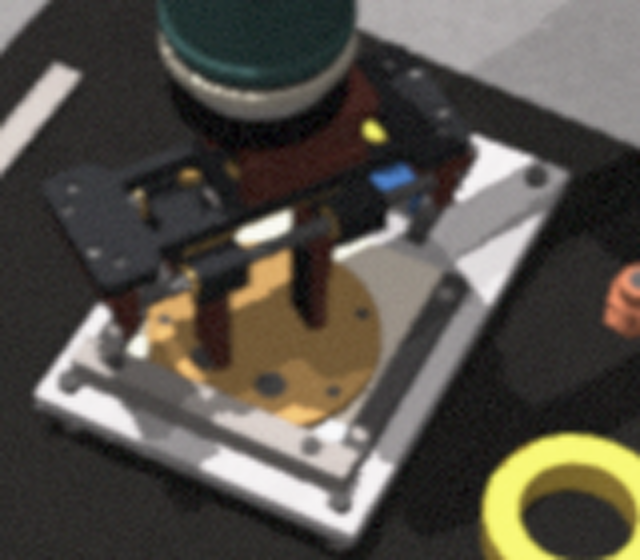

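The plate's flat edge has reached the bar (about 2.4 N). It now needs a gentle push onto the bar, then I'll lift and look.

servo_tool(motion=[[0.2,0.1,0,0,40],[0.4,0.2,0,0,40],[0.6,0.3,0,0,40],[0.8,0.4,0,0,40],[0.9,0.5,0,0,40],[0.9,0.5,0,0,40],[0.9,0.5,0,0,40],[0.9,0.5,0,0,40]])

```text
t: 11.5
ee_pos: [0.5817, 0.1237, 0.0414]
tcp_rot: [[0.12, 0.993, -0.002], [0.993, -0.12, -0.001], [-0.001, -0.001, -1.0]]
force: [-4.1, -1.1, 10.6]
finger_gap: 0.457
```

Run:
```python
from m import *
s=r.observe();print(s["force"],s["moment"])
```

```text
[-4.07071185 -1.12893843 10.6181322 ] [-0.22290833  0.55779699  0.02302064]
```

servo_tool(motion=[[0,0,3,0,40],[0,0,20,0,40],[0,-20,50,-8,0],[0,-70,70,-16,0],[0,-120,80,-24,0],[0,-170,80,-32,0],[0,-220,80,-40,0],[0,-250,80,-48,0]])

```text
t: 12.3
ee_pos: [0.5825, -0.1291, 0.1209]
tcp_rot: [[0.822, 0.569, 0.0], [0.569, -0.822, -0.001], [0.0, 0.001, -1.0]]
force: [-0.0, 0.3, 0.2]
finger_gap: 0.007
```

Run:
```python
from m import *
for n in("top","scene"):
    im,d=snap(n,n+"5");im=im[:,:,::-1].copy();p=plate(n,im);spots(n,im,p)
    if n=="top":knob(n,im)
s=r.observe();print(s["ee_pos"],s["t"])
im=cv2.imread("pics/top5.png")[150:330,235:415];cv2.imwrite("pics/top5c.png",cv2.resize(im,None,fx=3.3,fy=3.3,interpolation=cv2.INTER_CUBIC))
```

```text
top plate [0.5815 0.1222] yaw 27.23 R 0.0538 rms 0.00242
  spots [31 29] sep 0.034 yaw by mid 26.9 by line -62.6Traceback (most recent call last):
  File "<stdin>", line 4, in <module>
  File "m.py", line 30, in knob
    k,l,st,ce=cv2.connectedComponentsWithStats(m);i=1+np.argmax(st[1:,4]);print(n,"knob",ray(n,ce[i],h+.055)[0].round(4),"area",st[i,4])
                                                      ~~~~~~~~~^^^^^^^^^^
    return _wrapfunc(a, 'argmax', axis=axis, out=out, **kwds)
    return bound(*args, **kwds)
ValueError: attempt to get argmax of an empty sequence
```

```bash
sed -i 's/(hsv\[...,2\]>200)).astype/(hsv[...,2]>60)).astype/' m.py
python3 - <<'E'
from m import *
im=cv2.imread("pics/top5.png")
try: knob("top",im)
except Exception as e: print(e)
im=im[140:340,225:425];cv2.imwrite("pics/top5c.png",cv2.resize(im,None,fx=3,fy=3,interpolation=cv2.INTER_CUBIC))
E
```

```text
attempt to get argmax of an empty sequence
```

View pics/top5c.png

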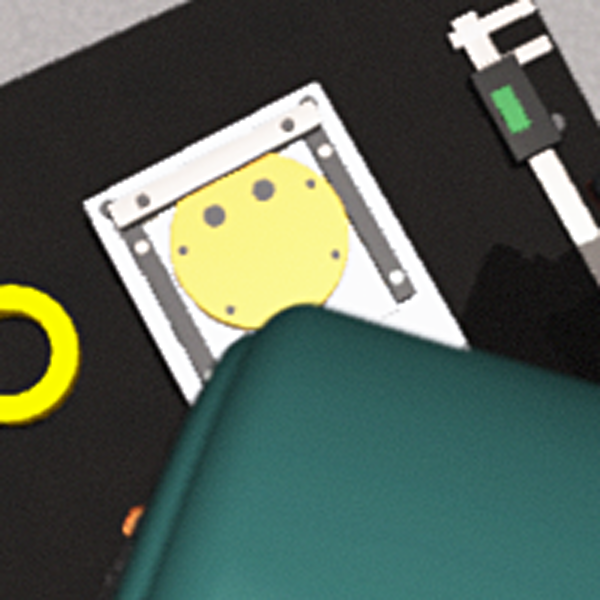

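Top view: the flat lies along the bar from crop (185,200) to (265,155) with no visible gap, and yaw is 27.2–27.4° against 27.5° for the fixture. The arm hides the knob. I'll do one settling push with a single closed fingertip, so that the flat seats freely before the jaw moves.

servo_tool(motion=[[-1,45,0,-2,0],[-2,90,0,-4,0],[-3,135,0,-7,0],[-4,180,-10,-7,0],[-5,225,-30,-7,0],[-5,249,-55,-7,0],[-5,249,-74,-7,0],[-5,249,-74,-7,0]])

```text
t: 13.15
ee_pos: [0.5749, 0.1241, 0.0441]
tcp_rot: [[0.881, 0.473, -0.006], [0.473, -0.881, -0.0], [-0.005, -0.002, -1.0]]
force: [-1.0, -1.0, 0.5]
finger_gap: 0.003
```

servo_tool(motion=[[0,0,-0.5,0,0],[0,0,-1,0,0],[0,0,-1.5,0,0],[0,0,-2,0,0],[0,0,-2,0,0],[0,0,-2,0,0],[0,0,-2,0,0],[0,0,-2,0,0]])

```text
t: 13.95
ee_pos: [0.5777, 0.123, 0.0449]
tcp_rot: [[0.882, 0.471, 0.0], [0.471, -0.882, 0.0], [0.0, -0.0, -1.0]]
force: [-0.3, 0.5, -0.0]
finger_gap: 0.004
```

servo_tool(motion=[[0,0,-1,0,0],[0,0,-2,0,0],[0,0,-2.8,0,0],[0,0,-3.2,0,0],[0,0,-3.6,0,0],[0,0,-4,0,0],[0,0,-4,0,0],[0,0,-4,0,0]])

```text
t: 14.75
ee_pos: [0.5776, 0.123, 0.0415]
tcp_rot: [[0.882, 0.471, 0.0], [0.471, -0.882, 0.0], [0.0, -0.0, -1.0]]
force: [-2.4, -0.4, 6.9]
finger_gap: 0.007
```

servo_tool(motion=[[0,0,-0.1,0,0],[0,0,-0.2,0,0],[0.3,0.1,-0.2,0,0],[0.5,0.3,-0.2,0,0],[0.8,0.4,-0.2,0,0],[0.8,0.4,-0.2,0,0],[0.8,0.4,-0.2,0,0],[0.8,0.4,-0.2,0,0]])

```text
t: 15.55
ee_pos: [0.5776, 0.1231, 0.0414]
tcp_rot: [[0.882, 0.471, -0.001], [0.471, -0.882, -0.001], [-0.001, -0.0, -1.0]]
force: [-4.7, -2.3, 10.7]
finger_gap: 0.005
```

Seated with a 5 N push and no further movement. Now I'll lift and go behind the knob.

servo_tool(motion=[[0,0,4,0,0],[0,0,40,0,0],[-20,-11,65,0,0],[-55,-29,65,0,0],[-90,-48,65,0,0],[-127,-67,65,0,0],[-127,-67,65,0,0],[-127,-67,65,0,0]])

```text
t: 16.35
ee_pos: [0.4514, 0.0562, 0.106]
tcp_rot: [[0.883, 0.47, 0.001], [0.47, -0.883, 0.0], [0.001, 0.0, -1.0]]
force: [0.1, 0.2, -0.6]
finger_gap: 0.003
```

Run:
```python
from m import *
s=r.observe();print(s["ee_pos"],s["t"])
im,d=snap("scene","scene6");b=im[180:320,240:400,::-1];cv2.imwrite("pics/scene6c.png",cv2.resize(b,None,fx=4,fy=4,interpolation=cv2.INTER_CUBIC))
```

```text
[0.45136684 0.0562386  0.10596061] 16.35
```

View pics/scene6c.png

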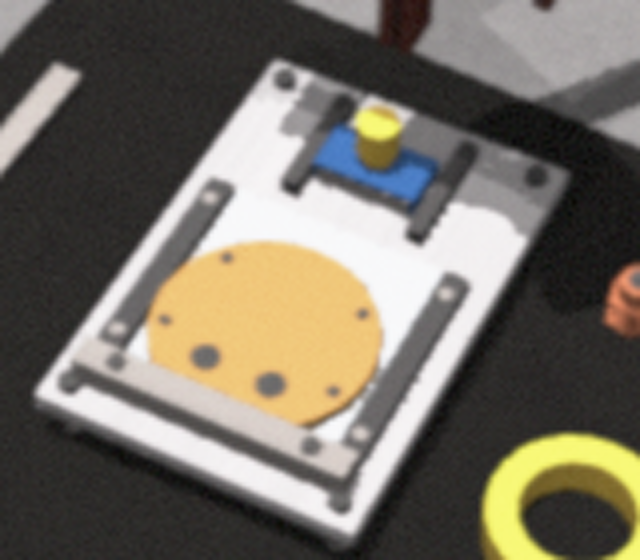

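The scene view shows the flat seated along the bar, the knob at (378,140) and the fingertip behind it. Descend and push.

servo_tool(motion=[[0,0,-15,0,0],[0,0,-30,0,0],[0,0,-45,0,0],[0,0,-51,0,0],[0,0,-51,0,0],[1.8,0.9,-51,0,0],[3.5,1.8,-51,0,0],[3.5,1.8,-51,0,0]])

```text
t: 17.2
ee_pos: [0.4561, 0.0584, 0.0553]
tcp_rot: [[0.882, 0.471, 0.002], [0.471, -0.882, 0.0], [0.002, 0.001, -1.0]]
force: [0.1, -1.0, 0.3]
finger_gap: 0.002
```

servo_tool(motion=[[1.8,0.9,0,0,0],[3.5,1.8,0,0,0],[5.3,2.8,0,0,0],[7.1,3.7,0,0,0],[8.9,4.6,0,0,0],[10.6,5.5,0,0,0],[12.4,6.5,0,0,0],[14.2,7.4,0,0,0]])

```text
t: 18.0
ee_pos: [0.4689, 0.0658, 0.0545]
tcp_rot: [[0.882, 0.471, -0.001], [0.471, -0.882, 0.0], [-0.001, -0.001, -1.0]]
force: [-3.6, -1.2, 3.8]
finger_gap: 0.005
```

servo_tool(motion=[[2.7,1.4,0,0,0],[5.3,2.8,0,0,0],[8,4.2,0,0,0],[10.6,5.5,0,0,0],[13.3,6.9,0,0,0],[16,8.3,0,0,0],[18.6,9.7,0,0,0],[21.3,11.1,0,0,0]])

```text
t: 18.8
ee_pos: [0.4905, 0.0769, 0.0546]
tcp_rot: [[0.882, 0.471, -0.0], [0.471, -0.882, 0.0], [-0.0, -0.0, -1.0]]
force: [-4.8, 0.1, 2.4]
finger_gap: 0.012
```

servo_tool(motion=[[0.4,0.2,0,0,0],[0.9,0.5,0,0,0],[1.3,0.7,0,0,0],[1.8,0.9,0,0,0],[2.2,1.2,0,0,0],[2.2,1.2,0,0,0],[2.2,1.2,0,0,0],[2.2,1.2,0,0,0]])

```text
t: 19.6
ee_pos: [0.4926, 0.078, 0.0546]
tcp_rot: [[0.882, 0.471, -0.0], [0.471, -0.882, 0.0], [-0.0, -0.0, -1.0]]
force: [-4.3, 0.8, 0.8]
finger_gap: 0.009
```

servo_tool(motion=[[0.3,0.1,0,0,0],[0.5,0.3,0,0,0],[0.8,0.4,0,0,0],[1,0.5,0,0,0],[1.3,0.7,0,0,0],[1.6,0.8,0,0,0],[1.8,0.9,0,0,0],[1.8,0.9,0,0,0]])

```text
t: 20.4
ee_pos: [0.4944, 0.0789, 0.0546]
tcp_rot: [[0.882, 0.471, -0.0], [0.471, -0.882, 0.0], [0.0, -0.0, -1.0]]
force: [-5.2, 1.7, 0.9]
finger_gap: 0.009
```

servo_tool(motion=[[0.2,0.1,0,0,0],[0.4,0.2,0,0,0],[0.5,0.3,0,0,0],[0.7,0.4,0,0,0],[0.9,0.5,0,0,0],[0.9,0.5,0,0,0],[0.9,0.5,0,0,0],[0.9,0.5,0,0,0]])

```text
t: 21.2
ee_pos: [0.4953, 0.0794, 0.0546]
tcp_rot: [[0.882, 0.471, -0.0], [0.471, -0.882, 0.0], [0.0, -0.0, -1.0]]
force: [-4.5, 1.0, -0.0]
finger_gap: 0.006
```

servo_tool(motion=[[0.2,0.1,0,0,0],[0.4,0.2,0,0,0],[0.5,0.3,0,0,0],[0.7,0.4,0,0,0],[0.9,0.5,0,0,0],[0.9,0.5,0,0,0],[0.9,0.5,0,0,0],[0.9,0.5,0,0,0]])

```text
t: 22.0
ee_pos: [0.4962, 0.0798, 0.0546]
tcp_rot: [[0.882, 0.471, -0.0], [0.471, -0.882, 0.0], [0.0, -0.0, -1.0]]
force: [-4.8, 1.5, 0.3]
finger_gap: 0.009
```

servo_tool(motion=[[0.2,0.1,0,0,0],[0.4,0.2,0,0,0],[0.5,0.3,0,0,0],[0.7,0.4,0,0,0],[0.9,0.5,0,0,0],[0.9,0.5,0,0,0],[0.9,0.5,0,0,0],[0.9,0.5,0,0,0]])

```text
t: 22.8
ee_pos: [0.4971, 0.0803, 0.0546]
tcp_rot: [[0.882, 0.471, -0.0], [0.471, -0.882, 0.0], [-0.0, -0.0, -1.0]]
force: [-5.3, 1.5, 0.4]
finger_gap: 0.004
```

servo_tool(motion=[[0.1,0.1,0,0,0],[0.2,0.1,0,0,0],[0.4,0.2,0,0,0],[0.5,0.3,0,0,0],[0.5,0.3,0,0,0],[0.5,0.3,0,0,0],[0.5,0.3,0,0,0],[0.5,0.3,0,0,0]])

```text
t: 23.6
ee_pos: [0.4974, 0.0805, 0.0546]
tcp_rot: [[0.882, 0.471, -0.001], [0.471, -0.882, -0.0], [-0.001, -0.0, -1.0]]
force: [-5.0, -0.5, 0.6]
finger_gap: 0.006
```

servo_tool(motion=[[0.1,0.1,0,0,0],[0.2,0.1,0,0,0],[0.4,0.2,0,0,0],[0.5,0.3,0,0,0],[0.5,0.3,0,0,0],[0.5,0.3,0,0,0],[0.5,0.3,0,0,0],[0.5,0.3,0,0,0]])

```text
t: 24.4
ee_pos: [0.4974, 0.0806, 0.0546]
tcp_rot: [[0.882, 0.471, -0.001], [0.471, -0.882, -0.001], [-0.001, -0.0, -1.0]]
force: [-6.2, -2.3, 1.1]
finger_gap: 0.008
```

Contact: the jaw has stopped, and the force is rising. A little more gives the nip.

servo_tool(motion=[[0.1,0.1,0,0,0],[0.2,0.1,0,0,0],[0.4,0.2,0,0,0],[0.5,0.3,0,0,0],[0.5,0.3,0,0,0],[0.5,0.3,0,0,0],[0.5,0.3,0,0,0],[0.5,0.3,0,0,0]])

```text
t: 25.2
ee_pos: [0.4975, 0.0806, 0.0546]
tcp_rot: [[0.882, 0.472, -0.002], [0.472, -0.882, -0.001], [-0.002, -0.0, -1.0]]
force: [-7.2, -2.8, 4.1]
finger_gap: 0.005
```

servo_tool(motion=[[0.1,0.1,0,0,0],[0.2,0.1,0,0,0],[0.4,0.2,0,0,0],[0.5,0.3,0,0,0],[0.5,0.3,0,0,0],[0.5,0.3,0,0,0],[0.5,0.3,0,0,0],[0.5,0.3,0,0,0]])

```text
t: 26.0
ee_pos: [0.4975, 0.0807, 0.0546]
tcp_rot: [[0.882, 0.472, -0.003], [0.472, -0.882, -0.001], [-0.003, -0.0, -1.0]]
force: [-8.6, -3.1, 4.7]
finger_gap: 0.011
```

About 9 N on the knob, so about 5 N on the plate. Back straight off, lift clear, and check.

servo_tool(motion=[[-3,-1.5,0,0,0],[-9,-5,0,0,0],[-18,-9,0,0,0],[-18,-9,25,0,0],[-18,-9,60,0,0],[-10,-50,90,0,0],[0,-100,110,0,0],[0,-150,110,0,0]])

```text
t: 26.8
ee_pos: [0.5024, -0.0647, 0.1678]
tcp_rot: [[0.881, 0.473, 0.008], [0.473, -0.881, -0.002], [0.007, 0.006, -1.0]]
force: [0.7, -0.4, -0.8]
finger_gap: 0.008
```

servo_tool(motion=[[0,-50,10,0,0],[0,-100,20,0,0],[0,-150,30,0,0],[0,-200,30,0,0],[0,-250,30,0,0],[0,-300,30,0,0],[0,-300,30,0,0],[0,-300,30,0,0]])

```text
t: 27.6
ee_pos: [0.4985, -0.3642, 0.1942]
tcp_rot: [[0.883, 0.469, 0.0], [0.469, -0.883, -0.0], [0.0, 0.0, -1.0]]
force: [-0.8, 1.3, -0.2]
finger_gap: 0.006
```

Run:
```python
from m import *
for n in("top","scene"):
    im,d=snap(n,n+"7");im=im[:,:,::-1].copy()
    p=plate(n,im);spots(n,im,p)
s=r.observe();print(s["t"],s["ee_pos"],s["force"])
im=cv2.imread("pics/top7.png");cv2.imwrite("pics/top7c.png",cv2.resize(im[140:340,225:450],None,fx=3,fy=3,interpolation=cv2.INTER_CUBIC))
knob("top",im)
```

```text
top plate [0.5808 0.122 ] yaw 27.65 R 0.0542 rms 0.00124
  spots [35 34] sep 0.0341 yaw by mid 26.8 by line 117.5
scene plate [0.5787 0.1265] yaw 28.69 R 0.0523 rms 0.00207
  spots [27 26] sep 0.0337 yaw by mid 26.4 by line 117.2
27.7 [ 0.49858756 -0.36160119  0.19420628] [ 0.65135839 -0.05226906 -0.59861485]
top knob [0.5162 0.0908 0.0737] area 101
```

View pics/top7c.png

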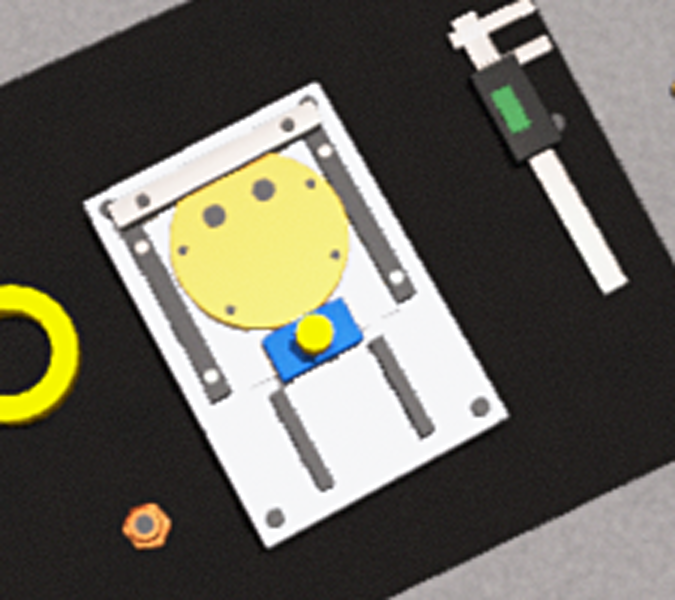

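The top view shows the flat square on the bar and the jaw face against the plate's back at crop (300,325). The bystanders haven't moved and the arm is clear. Knob-to-plate-centre distance is 71.7 mm against 71 expected.

```bash
python3 -c "
from station import r
print(r.finish_job())"
```

```text
the job is handed in; nothing more can be done
None
```

The plate's flat is square and tight against the bar, the blue jaw nips the plate's back, and the robot has let go of everything. I handed the job in at about 27.7 s.

- **Turning the plate:** I pressed both fingertips on the plate at about 8 N and turned it 59°, then dragged it onto the bar. I reseated it with the closed fingers at about 5 N of push. The highest downward force read was 10.7 N, against the 25 N limit.
- **Nipping with the jaw:** I pushed the jaw forward by its knob until it stopped on the plate, ending at about 9 N. Less the jaw's own 4 N of friction, that leaves roughly 5 N on the plate and bar, against the 15 N limit. Then I backed straight off.
- **Forces:** these are readings taken at the end of each move, so short peaks in between were not seen.

**Last checks**
- **Squareness:** in the top view the plate sits at 27.5–27.7° by its outline and spot line, against 27.5° for the fixture. The flat shows no visible gap at the bar.
- **Jaw contact:** the knob is 71.7 mm from the plate's centre, where 71 mm is expected.
- **Bystanders:** the caliper, nut and tape look undisturbed in the top view.
- **Disagreements:** the direction from the plate's centre to its spots is a rougher measure and read 26.4–26.8°. The scene camera's outline fit read 28.7°, and it places the plate about 5 mm from the top camera's position. I relied on the top camera and the contact forces.

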